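Hold open the glazed case with the bowl

TASK

Two glazed object cases stand on the packing table; in one lies the round carved bowl, which the conservator wants to look at. Tug that case's lid up by its black handle first, with the catch as it is, to learn whether it is caught; if it is, slide the red catch knob back to release it, then raise the lid about half way, to some 50 degrees, and finish while holding it there by the handle. Do not force a lid that is caught, keep the other case shut with its catch as it is, and leave everything else on the table where it is.

Things in the scene. Friction and masses are not known exactly. Their poses are not given: they have to be found in the camera images.
- case_a: the left case (robot's +y side), fixed to the table, dark blue-grey painted box 240 deep (x) x 280 wide (y) x 85 mm high; with its lid 102 mm. Origin: centre of its underside; its +x points from the front (handle side, towards the robot) to the hinge side, +y to its left. The lid, 16 mm thick, is hinged along the back top edge. Inside a bed of white foam whose top is 28 mm up
- lid_a (a joint): angle of the left lid, rad: 0 shut, grows as it opens, stop at 1.3. Aluminium frame with a clear panel; a free one needs 2.5 to 5 N at its handle. It has no stay: let go, it falls shut. Caught, it rises only about 0.012 rad (2.5 mm at the handle), then resists hard, some 25 N per further mm (10 to 20 N is a fair tug, 60 N would damage the catch)
- lid_a_hinge (a point): middle of the left lid's hinge line, which runs along the case's y; lies 120 mm along +x and 86 mm up from the case's origin
- lid_a_handle (a point): middle of the left lid's black pull handle: a round bar 10 mm thick, 92 mm long, along the case's y, carried on two posts, its axis 36 mm above the lid's top face; 218 mm in front of the hinge line and 52 mm above it when shut. It moves with the lid
- catch_a (a joint): travel of the left case's catch, m: 0 home (as it stands at the start), 0.016 fully back. It slides along the case's +y (towards the handle), needs about 3 N and stays where it is left; 0.012 or more surely frees the lid. The knob stands home whether or not the hidden tongue has caught under the strike in the case: this cannot be seen and differs from start to start, only a tug tells
- catch_a_knob (a point): centre of the left catch's red knob, 24 (x) x 14 (y) x 18 mm high, on the lid's front rail, 88 mm to the case's -y side of the handle's middle; its centre is 12 mm above the lid's top face, its underside 3 mm above. Nothing stands on the lid beside it; at home its side is 30 mm from the handle's post, and the lid's edge is 45 mm away to the case's -y side
- case_b: the right case (robot's -y side), fixed to the table, dark blue-grey painted box 240 deep (x) x 280 wide (y) x 85 mm high; with its lid 102 mm. Origin: centre of its underside; its +x points from the front (handle side, towards the robot) to the hinge side, +y to its left. The lid, 16 mm thick, is hinged along the back top edge. Inside a bed of white foam whose top is 28 mm up
- lid_b (a joint): angle of the right lid, rad: 0 shut, grows as it opens, stop at 1.3. Aluminium frame with a clear panel; a free one needs 2.5 to 5 N at its handle. It has no stay: let go, it falls shut. Caught, it rises only about 0.012 rad (2.5 mm at the handle), then resists hard, some 25 N per further mm (10 to 20 N is a fair tug, 60 N would damage the catch)
- lid_b_hinge (a point): middle of the right lid's hinge line, which runs along the case's y; lies 120 mm along +x and 86 mm up from the case's origin
- lid_b_handle (a point): middle of the right lid's black pull handle: a round bar 10 mm thick, 92 mm long, along the case's y, carried on two posts, its axis 36 mm above the lid's top face; 218 mm in front of the hinge line and 52 mm above it when shut. It moves with the lid
- catch_b (a joint): travel of the right case's catch, m: 0 home (as it stands at the start), 0.016 fully back. It slides along the case's +y (towards the handle), needs about 3 N and stays where it is left; 0.012 or more surely frees the lid. The knob stands home whether or not the hidden tongue has caught under the strike in the case: this cannot be seen and differs from start to start, only a tug tells
- catch_b_knob (a point): centre of the right catch's red knob, 24 (x) x 14 (y) x 18 mm high, on the lid's front rail, 88 mm to the case's -y side of the handle's middle; its centre is 12 mm above the lid's top face, its underside 3 mm above. Nothing stands on the lid beside it; at home its side is 30 mm from the handle's post, and the lid's edge is 45 mm away to the case's -y side
- bowl_center (a point): centre (half-way up) of the carved bowl, round, mid-brown wood, 90 mm across, 34 high, with a small lug; it lies on the foam in one of the two cases, seen through the clear panel. The case to open is the one it lies in
- figure_center (a point): centre of the carved figure, near-black wood, 104 mm long, 40 mm high, lying on the foam in the other case
- tape_roll: white paper roll standing upright between the cases, 60 mm across, 88 high, origin at the centre of its foot; leave it
- keys: bunch of three keys lying flat in front, 5 mm high, reaching 65 mm from the ring's centre (the origin); leave it
- brush: soft brush, 180 mm long, lying near the robot, origin under its middle; leave it
- caliper: steel caliper, 220 mm long, lying on the left, origin under its middle; leave it
- card_box: small lidded card box 124 x 89 x 45 mm on the right, origin at the centre of its underside; leave it
- magnifier: magnifying glass, 72 mm lens, 155 mm long, lying near the robot, origin under the lens; leave it

How it is judged:
By the outcome, as a careful person would: the job done as asked, in the order asked, and still so for the second after the job is handed in, while the arm keeps its last pose, push and grip.
It also fails if it takes over 54 s, if anything falls off the work surface, if the arm or the gripper's body presses on something with over 40 N, if the wrist force passes 120 N, or if a joint passes its speed limit or range.

ROBOT

A 6-joint arm with a two-finger parallel gripper is mounted at the origin on the work surface. World frame = base frame: x ahead of the robot, y to its left, z up, the work surface at z = 0. Lengths are in m, angles in rad, forces in N, time in s.
With the tool pointing down it reaches from about 0.3 to 0.775 m from the base axis. Payload 14.6 kg.
Tool frame: the origin (TCP) lies on the centre line of the jaws, within the pads' length; the fingertips stand 25 mm ahead of it and the grasp point (between the pads) lies 6 mm ahead of it (ctrl.tip_reach is the distance from the TCP to the fingertips, in m); z points along the fingers, y is the line along which they close (so a half turn about z gives the same grasp; the last joint's range is limited). The gripper opens to 94 mm and grips with 3 to 60 N. Pads are 16 mm wide; open, the fingers measure 119 mm over their backs; the gripper's body (75 mm by 177 mm) begins 78 mm behind the grasp point.
Start: joints at [-1.239, 0.3, 1.521, -0, 1.321, -0.067], TCP at [0.214, -0.507, 0.23] pointing down, gripper open.
Joint ranges: [-3.03, 3.03], [-0.79, 2.21], [0.23, 2.52], [-1.04, 4.18], [0, 3.07], [-2.55, 2.55]. Speed limits (rad/s): [2.22, 2.22, 2.57, 3.14, 3.14, 3.14].

INTERFACE

Orientations are given as [roll, pitch, yaw] about the fixed x, y, z axes, in that order (R = Rz(yaw) Ry(pitch) Rx(roll)).
In Python, from station import ctrl gives the robot as it stands. The module is installed in compiled form; this text tells all that it offers.
- The arm moves only by the tool apply_moves, never from a script. Its argument "deltas" is a list of rows, each a list of 7 numbers: the closure in counts, from 0 (fully open) to 255 (shut), then the shift along the world's x, y, z in cm, then the turn, a rotation vector about the world's x, y, z in rad. In form: [[jaw, tx, ty, tz, ax, ay, az], ...]. A call has 1 to 10 rows; each row shifts and turns the commanded pose from where the row before left it; what a row does not reach is not made up. A row lasts 1/10 s, in which the tool goes at most 50 mm and 8.59 degrees, less where a joint would pass 70% of its speed; a pose out of reach is approached as far as the arm can. A call with a gripper value outside its range is refused whole. The fingers move at their own pace and stop on an object; "grip_force" is the grip in N (left out, the last holds). Time passes only in rows, so rows that do not move let the fingers close. It gives the time, the measured TCP pose, the force, the opening and the grip force at its end, in the units of the state.
- ctrl.get_obs(): the state, without advancing time (a new reading comes with each control period).
- ctrl.camera(name): name is "scene" or "top" or "wrist"; returns a dict with "img" (420x560x3 uint8, red, green, blue), "K" (3x3 intrinsics, pixels), "k1" (the pictures are not rectified: a ray, as slopes to the right and down, at radius r is drawn at 1 + k1 r^2 times it, then the intrinsics apply), "pose" (4x4, takes a point from camera to world coordinates); the wrist camera has in their place "hand_eye" (4x4, takes a point from camera to tool coordinates, whose origin is the TCP and whose axes are the flange's). Camera axes: x right, y up, looking along -z (the intrinsics and any distortion apply to the point x, -y, -z); pixel columns grow to the right and rows downward; lengths in m; the calibration is good to about 2 mm. A picture is of the moment at which its call begins: read the wrist's pose just before it. There is no depth.
- ctrl.hand_in(): hands the job in; it is judged then, once.
The state is a dict: "time_s": time; "qpos": joint angles; "joint_vel": joint speeds; "tau": joint torques, N m; "ee_pos": TCP position; "eef_rot": TCP orientation; "force": force on the tool from outside, world axes, zero at the start; "moment": the same for the moment, N m; "grip_width": finger opening in m; "grip_force": force on a finger pad.
Only numpy, scipy, OpenCV 4.12 (cv2) and the standard library are available. Lean on these libraries where they do the work, as an engineer would, in place of code of your own. Each camera call takes 0.05 s, during which the arm holds its last target. There are 200 camera calls.

## Working session

There is one attempt and no reset: what is moved stays moved. The work goes in short steps, Python scripts to look and compute and a tool call to move; the robot and the scene stay as the last step left them, time stands still between calls to the robot, and variables do not carry over. Pictures are saved under pics/ and viewed, at most 10 in all, crops included, and the job is handed in when it is done.

Besides the shell and the picture viewer there is one more tool, called after "Emit:" in YAML: its name, and indented under it one key for each argument. apply_moves: Moves the arm, as the interface text tells. Its arguments: {"type":"object","properties":{"deltas":{"type":"array"},"grip_force":{"type":"number"}},"required":["deltas"]}

```bash
mkdir -p pics; python3 - <<'E'
from station import ctrl
import cv2,numpy as np
for n in("scene","top"):
    c=ctrl.camera(n); cv2.imwrite(f"pics/{n}0.png",c["img"][:,:,::-1]); print(n,c["K"].tolist(),c["k1"],np.round(c["pose"],4).tolist())
o=ctrl.get_obs(); print(o); print(ctrl.tip_reach)
E
```

```text
scene [[422.3542669405613, 0.0, 277.6176614044373], [0.0, 422.3542669405613, 205.64197872380097], [0.0, 0.0, 1.0]] -0.07200807098994562 [[-0.4864, -0.6236, 0.612, 1.5154], [0.8737, -0.3535, 0.3342, 0.5317], [0.0079, 0.6973, 0.7168, 1.271], [0.0, 0.0, 0.0, 1.0]]
top [[493.6242062190788, 0.0, 281.687459305345], [0.0, 493.6242062190788, 216.27238426880365], [0.0, 0.0, 1.0]] -0.015907895305087547 [[-0.0248, 0.9884, -0.1496, 0.2877], [-0.9995, -0.0218, 0.0217, 0.0097], [0.0182, 0.1501, 0.9885, 1.5595], [0.0, 0.0, 0.0, 1.0]]
{'time_s': 0.1, 'qpos': array([-1.23863136e+00,  3.00437749e-01,  1.52151961e+00,  1.33084991e-05,
        1.32069195e+00, -6.66165498e-02]), 'joint_vel': array([ 0.00056858, -0.00288471, -0.00107163, -0.00202414,  0.00182309,
       -0.0016379 ]), 'tau': array([ 7.48025705e-04, -5.32635319e+01, -3.53282332e+01,  7.09504983e-02,
        2.34932452e-02, -8.35287005e-05]), 'ee_pos': array([ 0.21348651, -0.50665049,  0.22993061]), 'eef_rot': array([-3.14053921e+00, -8.32006553e-05,  3.98778169e-01]), 'force': array([ 0.28394711, -0.10344768, -0.57083365]), 'moment': array([ 0.01806774,  0.01902168, -0.03766289]), 'grip_force': 0.0, 'grip_width': 0.09383966616142114}
0.025
```

View pics/top0.png

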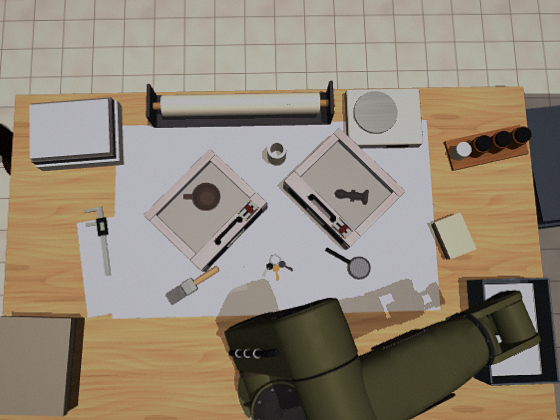

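View pics/scene0.png

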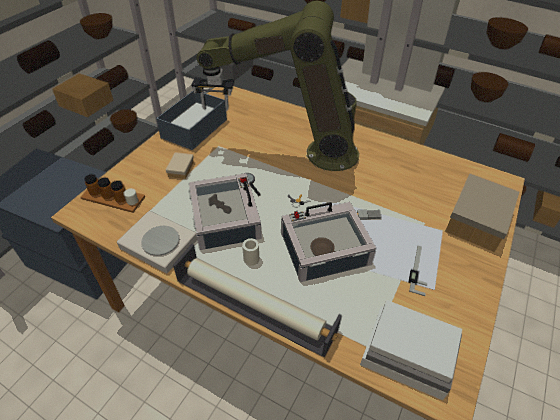

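The bowl is in the left case (top view about (206,196)). Its red catch is near (248,210) and its handle runs from about (218,245) to (243,220).

```bash
cat >h.py <<'E'
import numpy as np,cv2
from station import ctrl
from scipy.spatial.transform import Rotation as R
def pose(c,o=None):
    if "pose" in c: return np.array(c["pose"])
    T=np.eye(4);T[:3,:3]=R.from_euler("xyz",o["eef_rot"]).as_matrix();T[:3,3]=o["ee_pos"]
    return T@np.array(c["hand_eye"])
def ray(c,uv,o=None):
    T=pose(c,o)
    p=cv2.undistortPoints(np.array([[uv]],float),np.array(c["K"]),np.array([c["k1"],0,0,0.]))[0,0]
    return T[:3,3],T[:3,:3]@np.array([p[0],-p[1],-1])
def plane(c,uv,z,o=None):
    a,d=ray(c,uv,o); return a+d*(z-a[2])/d[2]
def proj(c,P,o=None):
    T=pose(c,o);q=T[:3,:3].T@(np.asarray(P)-T[:3,3]);p=np.array([q[0],-q[1]])/-q[2]
    p=p*(1+c["k1"]*(p@p));K=np.array(c["K"]);return K[:2,:2]@p+K[:2,2]
def red(c):
    h=cv2.cvtColor(c["img"],cv2.COLOR_RGB2HSV)
    m=(((h[...,0]<8)|(h[...,0]>172))&(h[...,1]>150)&(h[...,2]>80)).astype(np.uint8)
    n,l,s,ce=cv2.connectedComponentsWithStats(m); return [(s[i,4],ce[i].round(1)) for i in range(1,n) if s[i,4]>8]
E
python3 - <<'E'
from h import *
t=ctrl.camera("top");s=ctrl.camera("scene")
print(red(t),red(s))
for uv in [(211,151),(267,205),(206,270),(145,213)]: print(plane(t,uv,.102).round(4))
for a,uv in red(t): print("red",plane(t,uv,.114).round(4))
for a,uv in red(s): print("redS",plane(s,uv,.114).round(4))
a=cv2.resize(t["img"][140:280,140:280],(560,560),interpolation=cv2.INTER_CUBIC)
cv2.imwrite("pics/crop.png",a[:,:,::-1])
E
```

```text
[(np.int32(22), array([248.5, 208.4])), (np.int32(24), array([343.4, 228.5]))] [(np.int32(16), array([242.5, 179.6])), (np.int32(16), array([296.6, 214.8]))]
[0.7137 0.1877 0.102 ]
[0.5433 0.0208 0.102 ]
[0.3538 0.2035 0.102 ]
[0.5271 0.3845 0.102 ]
red [0.5322 0.0758 0.114 ]
red [ 0.4658 -0.2037  0.114 ]
redS [ 0.4688 -0.2038  0.114 ]
redS [0.5342 0.0774 0.114 ]
```

View pics/crop.png

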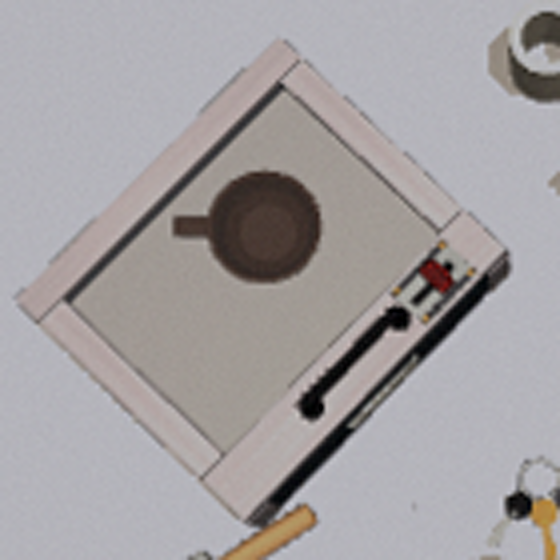

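The crop shows the left lid: handle posts at about crop (400,318) and (313,407), knob at (437,274). The case's yaw is about 45°. I'll move above the handle with the jaws turned to close along the case's x.

Emit:
apply_moves:
  deltas:
    - [0,1.29,3.23,0.1,0,0,0.098]
    - [0,1.29,3.23,0.1,0,0,0.098]
    - [0,1.29,3.23,0.1,0,0,0.098]
    - [0,1.29,3.23,0.1,0,0,0.098]
    - [0,1.29,3.23,0.1,0,0,0.098]
    - [0,1.29,3.23,0.1,0,0,0.098]
    - [0,1.29,3.23,0.1,0,0,0.098]
    - [0,1.29,3.23,0.1,0,0,0.098]
    - [0,1.29,3.23,0.1,0,0,0.098]
    - [0,1.29,3.23,0.1,0,0,0.098]
  grip_force: 40

```text
time_s: 1.2
ee_pos: [0.3428, -0.1825, 0.2406]
eef_rot: [3.141, 0.0, 1.383]
force: [0.4, -0.1, -0.1]
grip_width: 0.0939
grip_force: 0.0
```

Emit:
apply_moves:
  deltas:
    - [0,1.29,3.23,0.1,0,0,0.098]
    - [0,1.29,3.23,0.1,0,0,0.098]
    - [0,1.29,3.23,0.1,0,0,0.098]
    - [0,1.29,3.23,0.1,0,0,0.098]
    - [0,1.29,3.23,0.1,0,0,0.098]
    - [0,1.29,3.23,0.1,0,0,0.098]
    - [0,1.29,3.23,0.1,0,0,0.098]
    - [0,1.29,3.23,0.1,0,0,0.098]
    - [0,1.29,3.23,0.1,0,0,0.098]
    - [0,1.29,3.23,0.1,0,0,0.098]

```text
time_s: 2.2
ee_pos: [0.4718, 0.1407, 0.2504]
eef_rot: [-3.142, -0.0, 2.363]
force: [0.1, 0.6, -0.3]
grip_width: 0.0939
grip_force: 0.0
```

Emit:
apply_moves:
  deltas:
    - [0,0,0,0,0,0,0]
    - [0,0,0,0,0,0,0]

```text
time_s: 2.4
ee_pos: [0.4714, 0.1393, 0.25]
eef_rot: [-3.141, -0.0, 2.359]
force: [-0.1, -0.1, -0.1]
grip_width: 0.0941
grip_force: 0.0
```

```bash
python3 - <<'E'
from h import *
o=ctrl.get_obs();c=ctrl.camera("wrist")
print(o["ee_pos"],o["eef_rot"],o["force"],o["qpos"],o["time_s"])
print(np.round(c["hand_eye"],3).tolist(),c["K"][0],c["k1"]);print([(a,u,plane(c,u,.123,o).round(4)) for a,u in red(c)])
cv2.imwrite("pics/w1.png",c["img"][:,:,::-1])
E
```

```text
[0.47135733 0.13934649 0.25003071] [-3.14076046e+00 -3.54249173e-04  2.35891805e+00] [-0.10543382 -0.09587046 -0.08247623] [ 2.12987610e-01  1.53741829e-01  1.65383543e+00 -1.59838499e-04
  1.33490640e+00 -5.75096837e-01] 2.4
[[-0.001, 0.967, 0.255, 0.073], [1.0, 0.001, 0.0, -0.001], [0.0, 0.255, -0.967, -0.154], [0.0, 0.0, 0.0, 1.0]] [326.2883729    0.         275.09719433] -0.056444411983707844
[(np.int32(355), array([275.1, 295.7]), array([0.5308, 0.0785, 0.123 ]))]
```

View pics/w1.png

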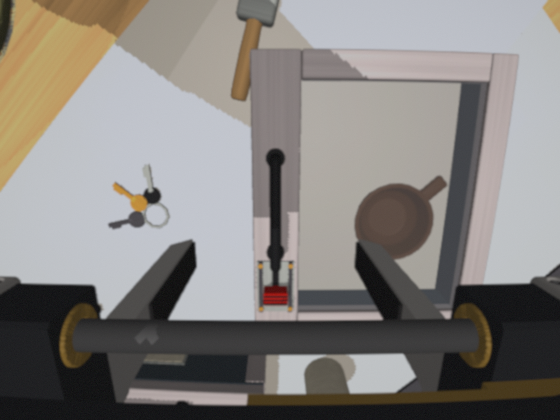

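The wrist view shows the handle vertical at column 276, rows about 157–252, between the jaws, and the red knob at (275,296).

```bash
python3 - <<'E'
from h import *
o=ctrl.get_obs();c=ctrl.camera("wrist")
a=plane(c,(276,157),.138,o);b=plane(c,(276,252),.138,o);k=plane(c,(275.1,293),.123,o)
d=a-b;print(a,b,(a+b)/2,np.linalg.norm(d),np.degrees(np.arctan2(d[1],d[0])),k)
e=plane(c,(251,55),.102,o),plane(c,(253,200),.102,o),plane(c,(302,82),.102,o),plane(c,(298,310),.102,o)
for p,q in((e[0],e[1]),(e[2],e[3])): print(p,q,np.degrees(np.arctan2(*(p-q)[1::-1])))
E
```

```text
[0.43712606 0.17243888 0.138     ] [0.49527784 0.11440055 0.138     ] [0.46620195 0.14341971 0.138     ] 0.08215885651304505 135.05594765099994 [0.52878017 0.07979296 0.123     ]
[0.36248521 0.21667523 0.102     ] [0.45283795 0.12603501 0.102     ] 134.90899303937465
[0.409433   0.23228175 0.102     ] [0.56800325 0.07444078 0.102     ] 135.13205776958955
```

Emit:
apply_moves:
  deltas:
    - [0,-0.5,0.4,-2,0,0,0]
    - [0,0,0,-2.5,0,0,0]
    - [0,0,0,-2.5,0,0,0]
    - [0,0,0,-2,0,0,0]
    - [0,0,0,-1.6,0,0,0]
    - [0,0,0,0,0,0,0]

```text
time_s: 3.1
ee_pos: [0.4656, 0.142, 0.1429]
eef_rot: [-3.139, -0.002, 2.357]
force: [-0.2, 0.1, 0.5]
grip_width: 0.0936
grip_force: 0.0
```

Emit:
apply_moves:
  deltas:
    - [255,0,0,0,0,0,0]
    - [255,0,0,0,0,0,0]
    - [255,0,0,0,0,0,0]
    - [255,0,0,0,0,0,0]
    - [255,0,0,0,0,0,0]
    - [255,0,0,0,0,0,0]
    - [255,0,0,0,0,0,0]
    - [255,0,0,0,0,0,0]
  grip_force: 40

```text
time_s: 3.9
ee_pos: [0.4666, 0.1432, 0.1444]
eef_rot: [-3.142, -0.0, 2.359]
force: [-0.6, -0.6, 0.5]
grip_width: 0.0332
grip_force: 0.0
```

Emit:
apply_moves:
  deltas:
    - [255,0,0,0,0,0,0]
    - [255,0,0,0,0,0,0]
    - [255,0,0,0,0,0,0]
    - [255,0,0,0,0,0,0]
    - [255,0,0,0,0,0,0]
    - [255,0,0,0,0,0,0]

```text
time_s: 4.5
ee_pos: [0.4668, 0.1435, 0.1445]
eef_rot: [3.141, 0.0, 2.359]
force: [4.1, 3.9, -3.9]
grip_width: 0.0088
grip_force: 40.0
```

Emit:
apply_moves:
  deltas:
    - [255,0,0,0.1,0,0,0]
    - [255,0,0,0.1,0,0,0]
    - [255,0,0,0,0,0,0]

```text
time_s: 4.8
ee_pos: [0.4672, 0.1438, 0.1465]
eef_rot: [3.139, 0.0, 2.359]
force: [7.8, 7.0, -5.9]
grip_width: 0.0087
grip_force: 40.0
```

Emit:
apply_moves:
  deltas:
    - [255,0,0,0.1,0,0,0]
    - [255,0,0,0,0,0,0]

```text
time_s: 5.0
ee_pos: [0.4673, 0.1439, 0.1473]
eef_rot: [3.139, 0.0, 2.359]
force: [8.5, 8.2, -9.2]
grip_width: 0.0085
grip_force: 40.0
```

Emit:
apply_moves:
  deltas:
    - [255,0.08,0.08,0.05,0,0,0]
    - [255,0,0,0,0,0,0]

```text
time_s: 5.2
ee_pos: [0.4673, 0.144, 0.1473]
eef_rot: [-3.141, -0.0, 2.359]
force: [5.9, 2.7, -9.6]
grip_width: 0.0085
grip_force: 40.0
```

Emit:
apply_moves:
  deltas:
    - [255,0.01,0.01,0.05,0,0,0]
    - [255,0,0,0,0,0,0]

```text
time_s: 5.4
ee_pos: [0.4674, 0.144, 0.1476]
eef_rot: [-3.141, -0.0, 2.359]
force: [6.1, 1.8, -12.9]
grip_width: 0.0093
grip_force: 40.0
```

Emit:
apply_moves:
  deltas:
    - [255,0.01,0.01,0.06,0,0,0]
    - [255,0,0,0,0,0,0]

```text
time_s: 5.6
ee_pos: [0.4674, 0.144, 0.1479]
eef_rot: [-3.141, -0.0, 2.359]
force: [6.3, 2.7, -15.3]
grip_width: 0.0088
grip_force: 40.0
```

The lid is caught: about 15 N at 3.4 mm of lift, and still stiffening. I'll set it down, let go, and go to the knob's -y side with closed fingers.

Emit:
apply_moves:
  deltas:
    - [255,-0.05,-0.05,-0.2,0,0,0]
    - [255,-0.03,-0.03,-0.2,0,0,0]
    - [110,0,0,0,0,0,0]
    - [110,0,0,0,0,0,0]
    - [110,0,0,0,0,0,0]
    - [110,0,0,0,0,0,0]
    - [110,0,0,0,0,0,0]
    - [110,0,0,0,0,0,0]

```text
time_s: 6.4
ee_pos: [0.4668, 0.1434, 0.1451]
eef_rot: [3.142, 0.0, 2.359]
force: [-0.2, 0.1, -0.1]
grip_width: 0.0521
grip_force: 0.0
```

Emit:
apply_moves:
  deltas:
    - [110,0,0,2.5,0,0,0]
    - [255,0,0,3,0,0,0]
    - [255,2,-2,0,0,0,0]
    - [255,2,-2,0,0,0,0]
    - [255,2,-2,0,0,0,0]
    - [255,2,-2,0,0,0,0]
    - [255,0,0,0,0,0,0]
    - [255,0,0,0,0,0,0]
    - [255,0,0,0,0,0,0]

```text
time_s: 7.3
ee_pos: [0.5463, 0.0639, 0.2]
eef_rot: [-3.141, -0.0, 2.359]
force: [-0.4, -0.1, -0.2]
grip_width: 0.0005
grip_force: 0.0
```

```bash
python3 - <<'E'
from h import *
o=ctrl.get_obs();c=ctrl.camera("wrist")
print(o["ee_pos"],o["grip_width"],o["force"]);print([(a,u,plane(c,u,.12,o).round(4)) for a,u in red(c)])
cv2.imwrite("pics/w2.png",c["img"][:,:,::-1])
E
```

```text
[0.54630416 0.06389524 0.20002733] 0.0005062046750242235 [-0.40247503 -0.13336691 -0.18577876]
[(np.int32(207), array([275.7, 196.1]), array([0.5299, 0.0795, 0.12  ])), (np.int32(274), array([275.6, 205.4]), array([0.5348, 0.0745, 0.12  ])), (np.int32(37), array([275.6, 212.2]), array([0.5385, 0.0708, 0.12  ]))]
```

View pics/w2.png

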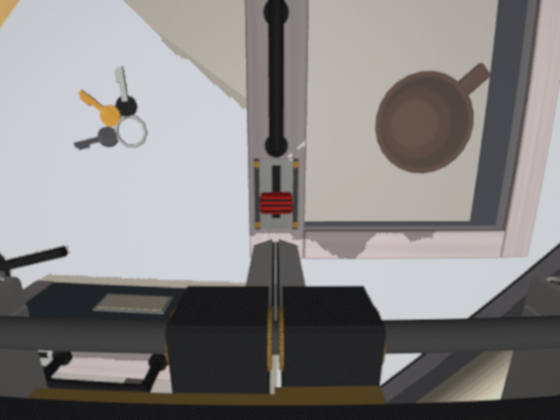

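The view shows the closed fingers just below the knob (knob at (276,202), fingertips at about (276,242)), lined up with its slot. I'll descend beside it.

Emit:
apply_moves:
  deltas:
    - [255,0.2,-0.2,-2,0,0,0]
    - [255,0,0,-2,0,0,0]
    - [255,0,0,-1.6,0,0,0]
    - [255,0,0,-1.0,0,0,0]
    - [255,0,0,0,0,0,0]

```text
time_s: 7.85
ee_pos: [0.5481, 0.0618, 0.1332]
eef_rot: [-3.14, -0.001, 2.359]
force: [-0.2, -0.0, 0.3]
grip_width: 0.0006
grip_force: 0.0
```

Emit:
apply_moves:
  deltas:
    - [255,-0.15,0.15,0,0,0,0]
    - [255,-0.15,0.15,0,0,0,0]
    - [255,-0.15,0.15,0,0,0,0]
    - [255,0,0,0,0,0,0]

```text
time_s: 8.25
ee_pos: [0.5445, 0.066, 0.1347]
eef_rot: [3.141, 0.001, 2.359]
force: [1.4, -1.1, 0.3]
grip_width: 0.0007
grip_force: 0.5
```

Emit:
apply_moves:
  deltas:
    - [255,-0.15,0.15,0,0,0,0]
    - [255,-0.15,0.15,0,0,0,0]
    - [255,-0.15,0.15,0,0,0,0]
    - [255,-0.15,0.15,0,0,0,0]
    - [255,-0.15,0.15,0,0,0,0]
    - [255,-0.15,0.15,0,0,0,0]
    - [255,0,0,0,0,0,0]

```text
time_s: 8.95
ee_pos: [0.535, 0.0751, 0.134]
eef_rot: [-3.141, -0.0, 2.359]
force: [0.6, -0.7, 0.2]
grip_width: 0.0003
grip_force: 0.3
```

Emit:
apply_moves:
  deltas:
    - [255,-0.1,0.1,0,0,0,0]
    - [255,-0.05,0.05,0,0,0,0]
    - [255,0,0,0,0,0,0]

```text
time_s: 9.25
ee_pos: [0.5343, 0.0757, 0.134]
eef_rot: [3.141, 0.002, 2.359]
force: [7.5, -6.3, -1.8]
grip_width: 0.0001
grip_force: 4.6
```

The force rose to about 10 N after roughly 14 mm or more, so the knob is at its stop. I'll back off, rise and return above the handle.

Emit:
apply_moves:
  deltas:
    - [255,0.4,-0.4,0,0,0,0]
    - [255,0,0,3,0,0,0]
    - [110,0,0,3.6,0,0,0]
    - [110,-1.8,1.8,0,0,0,0]
    - [110,-1.8,1.8,0,0,0,0]
    - [110,-1.8,1.8,0,0,0,0]
    - [110,-1.7,1.7,0,0,0,0]
    - [110,0,0,0,0,0,0]
    - [110,0,0,0,0,0,0]

```text
time_s: 10.15
ee_pos: [0.4668, 0.1434, 0.2001]
eef_rot: [-3.141, -0.0, 2.36]
force: [-0.1, -0.3, -0.2]
grip_width: 0.052
grip_force: 0.0
```

```bash
python3 - <<'E'
from h import *
o=ctrl.get_obs();c=ctrl.camera("wrist")
print(o["ee_pos"],o["eef_rot"],o["grip_width"]);print([(a,u,plane(c,u,.12,o).round(4)) for a,u in red(c)])
for P in [(.4662,.1435,.138),(.495,.1144,.138),(.5315,.078,.12),(.5315-.0113,.078+.0113,.12)]: print(proj(c,P,o))
cv2.imwrite("pics/w3.png",c["img"][:,:,::-1])
E
```

```text
[0.46677694 0.14341174 0.20005937] [-3.14140909e+00 -2.41442335e-04  2.35961752e+00] 0.05204564558101073
[(np.int32(383), array([275.2, 313.6]), array([0.5192, 0.0899, 0.12  ]))]
[276.04217366 232.73021526]
[275.58551387 285.9353531 ]
[275.48377051 331.68916782]
[275.53328495 314.82066476]
```

View pics/w3.png

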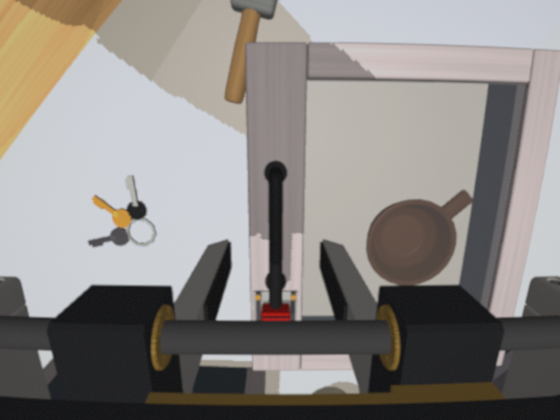

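The knob now sits at (275,313), about 16 mm back, and the handle is centred between the jaws. I'll regrip it.

Emit:
apply_moves:
  deltas:
    - [110,0.05,0.05,-2.2,0,0,0]
    - [110,0,0,-2,0,0,0]
    - [110,0,0,-1.35,0,0,0]
    - [255,0,0,0,0,0,0]
    - [255,0,0,0,0,0,0]
    - [255,0,0,0,0,0,0]
    - [255,0,0,0,0,0,0]
    - [255,0,0,0,0,0,0]
    - [255,0,0,0,0,0,0]
    - [255,0,0,0,0,0,0]

```text
time_s: 11.2
ee_pos: [0.467, 0.1435, 0.1448]
eef_rot: [-3.14, 0.0, 2.359]
force: [-3.7, -4.3, 4.8]
grip_width: 0.009
grip_force: 40.0
```

```bash
cat > arc.py <<'E'
from h import *
import sys
o=ctrl.get_obs();e=np.array(o["ee_pos"])
ex=np.array([1,1,0])/2**.5; ey=np.array([-1,1,0])/2**.5
G=np.array([.4668,.1436,.138]); H=G+.218*ex-[0,0,.052]
T=pose({"pose":np.eye(4)}) 
def tcp(th,tilt): # th lid, tool tilted by tilt about -ey
    Rl=R.from_rotvec(ey*th)  # sign checked: must raise front
    g=H+Rl.apply(G-H); return g+.006*R.from_rotvec(ey*tilt).apply([0,0,1])
a=0.;p=tcp(0,0)
for th in np.radians([2,4,6,8]+list(range(11,51,3))):
    q=tcp(th,th); print(np.degrees(th).round(),((q-p)*100).round(2),"rv",(ey*(th-a)).round(4),q.round(4)); p=q;a=th
print(o["grip_width"],o["ee_pos"],o["force"])
E
python3 arc.py
```

```text
2.0 [0.15 0.15 0.76] rv [-0.0247  0.0247  0.    ] [0.4683 0.1451 0.1516]
4.0 [0.17 0.17 0.75] rv [-0.0247  0.0247  0.    ] [0.47   0.1468 0.1591]
6.0 [0.19 0.19 0.74] rv [-0.0247  0.0247  0.    ] [0.4719 0.1487 0.1665]
8.0 [0.21 0.21 0.73] rv [-0.0247  0.0247  0.    ] [0.474  0.1508 0.1738]
11.0 [0.34 0.34 1.08] rv [-0.037  0.037  0.   ] [0.4775 0.1543 0.1845]
14.0 [0.38 0.38 1.05] rv [-0.037  0.037  0.   ] [0.4813 0.1581 0.195 ]
17.0 [0.42 0.42 1.02] rv [-0.037  0.037  0.   ] [0.4855 0.1623 0.2052]
20.0 [0.46 0.46 0.99] rv [-0.037  0.037  0.   ] [0.4901 0.1669 0.2151]
23.0 [0.5  0.5  0.95] rv [-0.037  0.037  0.   ] [0.4951 0.1719 0.2246]
26.0 [0.53 0.53 0.91] rv [-0.037  0.037  0.   ] [0.5004 0.1772 0.2337]
29.0 [0.56 0.56 0.87] rv [-0.037  0.037  0.   ] [0.506  0.1828 0.2424]
32.0 [0.59 0.59 0.83] rv [-0.037  0.037  0.   ] [0.512  0.1888 0.2507]
35.0 [0.62 0.62 0.78] rv [-0.037  0.037  0.   ] [0.5182 0.195  0.2586]
38.0 [0.65 0.65 0.74] rv [-0.037  0.037  0.   ] [0.5247 0.2015 0.2659]
41.0 [0.68 0.68 0.69] rv [-0.037  0.037  0.   ] [0.5315 0.2083 0.2728]
44.0 [0.7  0.7  0.64] rv [-0.037  0.037  0.   ] [0.5386 0.2154 0.2792]
47.0 [0.73 0.73 0.58] rv [-0.037  0.037  0.   ] [0.5458 0.2226 0.285 ]
50.0 [0.75 0.75 0.53] rv [-0.037  0.037  0.   ] [0.5533 0.2301 0.2903]
0.008983400253953354 [0.4669531  0.14347524 0.14478289] [-3.68946984 -4.30803579  4.84076648]
```

Emit:
apply_moves:
  deltas:
    - [255,0.03,0.03,0.13,-0.004,0.004,0]
    - [255,0.02,0.02,0.13,-0.004,0.004,0]
    - [255,0.03,0.03,0.12,-0.004,0.004,0]
    - [255,0,0,0,0,0,0]

```text
time_s: 11.6
ee_pos: [0.4676, 0.1442, 0.1481]
eef_rot: [-3.122, -0.0, 2.359]
force: [-3.6, -7.0, -1.8]
grip_width: 0.0086
grip_force: 40.0
```

Emit:
apply_moves:
  deltas:
    - [255,0.03,0.03,0.1,-0.003,0.003,0]
    - [255,0,0,0,0,0,0]

```text
time_s: 11.8
ee_pos: [0.4678, 0.1443, 0.149]
eef_rot: [-3.118, -0.0, 2.359]
force: [-3.9, -6.0, -2.0]
grip_width: 0.0086
grip_force: 40.0
```

Emit:
apply_moves:
  deltas:
    - [255,0.03,0.03,0.1,-0.003,0.003,0]
    - [255,0,0,0,0,0,0]

```text
time_s: 12.0
ee_pos: [0.468, 0.1446, 0.1499]
eef_rot: [-3.113, -0.0, 2.359]
force: [-5.3, -7.7, -1.0]
grip_width: 0.0089
grip_force: 40.0
```

The lid is free: it has risen 5 mm with only a few newtons. I'll raise it along the arc.

Emit:
apply_moves:
  deltas:
    - [255,0.04,0.04,0.46,-0.011,0.011,0]
    - [255,0.05,0.05,0.46,-0.011,0.011,0]
    - [255,0.19,0.19,0.74,-0.0247,0.0247,0]
    - [255,0.21,0.21,0.73,-0.0247,0.0247,0]
    - [255,0.34,0.34,1.08,-0.037,0.037,0]
    - [255,0.38,0.38,1.05,-0.037,0.037,0]
    - [255,0,0,0,0,0,0]

```text
time_s: 12.7
ee_pos: [0.4816, 0.1583, 0.1965]
eef_rot: [-2.91, 0.0, 2.36]
force: [2.5, -1.3, -4.0]
grip_width: 0.0087
grip_force: 40.0
```

Emit:
apply_moves:
  deltas:
    - [255,0.42,0.42,1.02,-0.037,0.037,0]
    - [255,0.46,0.46,0.99,-0.037,0.037,0]
    - [255,0.5,0.5,0.95,-0.037,0.037,0]
    - [255,0.53,0.53,0.91,-0.037,0.037,0]
    - [255,0.56,0.56,0.87,-0.037,0.037,0]
    - [255,0,0,0,0,0,0]

```text
time_s: 13.3
ee_pos: [0.5059, 0.1827, 0.2428]
eef_rot: [-2.647, -0.001, 2.359]
force: [-0.6, -2.4, -3.4]
grip_width: 0.0086
grip_force: 40.0
```

```bash
python3 -c "
from station import ctrl
print(ctrl.get_obs()['qpos'].round(3))"
```

```text
[ 0.367  0.528  1.242 -0.201  1.824 -0.428]
```

Emit:
apply_moves:
  deltas:
    - [255,0.59,0.59,0.83,-0.037,0.037,0]
    - [255,0.62,0.62,0.78,-0.037,0.037,0]
    - [255,0.65,0.65,0.74,-0.037,0.037,0]
    - [255,0.68,0.68,0.69,-0.037,0.037,0]
    - [255,0,0,0,0,0,0]

```text
time_s: 13.8
ee_pos: [0.5309, 0.2079, 0.2727]
eef_rot: [-2.438, -0.003, 2.359]
force: [-3.9, -0.3, -2.2]
grip_width: 0.0088
grip_force: 40.0
```

Emit:
apply_moves:
  deltas:
    - [255,0.7,0.7,0.64,-0.037,0.037,0]
    - [255,0.73,0.73,0.58,-0.037,0.037,0]
    - [255,0.75,0.75,0.53,-0.037,0.037,0]
    - [255,0,0,0,0,0,0]
    - [255,0,0,0,0,0,0]
    - [255,0,0,0,0,0,0]

```text
time_s: 14.4
ee_pos: [0.5522, 0.2292, 0.2901]
eef_rot: [-2.286, -0.004, 2.359]
force: [-3.8, 5.4, -7.0]
grip_width: 0.0088
grip_force: 40.0
```

```bash
python3 - <<'E'
from h import *
o=ctrl.get_obs();c=ctrl.camera("scene")
Rt=R.from_euler("xyz",o["eef_rot"]);g=o["ee_pos"]+.006*Rt.apply([0,0,1])
ex=np.array([1,1,0])/2**.5;H=np.array([.4668,.1436,.138])+.218*ex-[0,0,.052]
d=g-H;print(d@ex,d[2],"lid deg",np.degrees(np.arctan2(d[2],-d@ex)-np.arctan2(.052,.218)),np.hypot(d@ex,d[2]),o["qpos"],o["time_s"])
cv2.imwrite("pics/s2.png",c["img"][:,:,::-1])
E
```

```text
-0.1015878116841699 0.20017009579860895 lid deg 49.67568429019934 0.22447305124402495 [ 0.43789891  0.87088197  0.70537898 -0.3717195   2.35542345 -0.50641741] 14.4
```

View pics/s2.png

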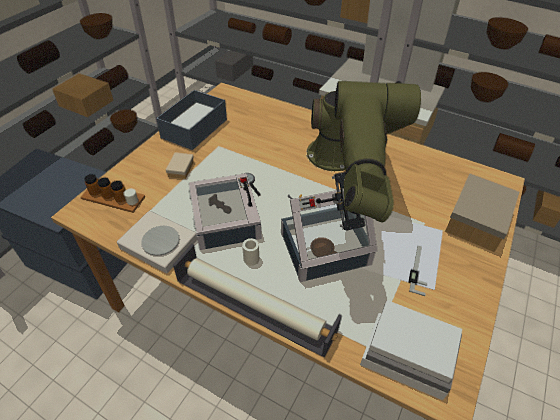

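The scene view shows the left lid raised at about (330,200) with the gripper on its handle, and the other case and the loose things undisturbed. The lid is at about 49.7°, so I'll hand in.

```bash
python3 -c "
from station import ctrl
o=ctrl.get_obs();print(o['force'],o['ee_pos']);print(ctrl.hand_in())"
```

```text
[-4.27688551  5.38223458 -8.51345821] [0.55218456 0.22922802 0.29009897]
the job is handed in; nothing more can be done
None
```

The bowl was in the left case. A tug of about 15 N showed its lid was caught, so I slid the catch fully back, raised the lid to about 50° and handed in at about 14.5 s, still holding it by the handle.

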